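# Clear the lock-up pieces and unhitch the hold-down bar

## Task

Clear the loose lock-up pieces from beside the hold-down bar: the steel quoin goes into the square bin and the wooden furniture piece into the long bin. Then pull the bar's latch sideways against its spring, lift the bar's socket at least 4 cm clear of its ball, and finish with the gripper still holding the bar up there; do not let go. Leave everything else lying where it is.

Things in the scene. Friction and masses are not known exactly. Their poses are not given: they have to be found in the camera images.
- bar_stand: fixed stand: grey plate 260 x 90 x 10 mm, a steel ball post in front (ball 36 mm across, centre 46 mm above the table, flat underside at 36 mm), a hinge at the back. Origin: on the table under the ball. x axis: along the plate from ball to hinge (hinge axis parallel to y at x = 190 mm, z = 54 mm); +y: the way the latch is pulled
- hold_down_bar (a joint): hinge of the dark steel bar, rad: 0 = down, its socket over the ball; grows as the front end rises (to 0.9), turning about +y of bar_stand. The bar weighs about 0.45 kg and falls back when let go
- latch (a joint): slide of the steel latch, m: 0 = shut, fork under the ball (bar lifts no more than 2 mm); grows along bar_stand's +y to 0.022; the fork is clear of the ball from 0.015. Its spring pushes it shut, 4 N at 0 and 8 N at 0.022. The latch rides on the bar and lifts with it, so the drawn latch can raise the bar
- tab (a point): grip point on the latch's upright steel tab, 10 mm thick along bar_stand's y, 30 mm wide along x; 104 mm above the table with the bar down, 30 mm to the +y side of the ball when shut. The tab stands free above the bar's head (top at 73 mm) up to a lip 14 x 36 mm, at 115 to 122 mm. Axes as bar_stand's; moves and tilts with latch and bar
- socket (a point): centre of the socket in the bar's front end; lies at the ball's centre, 46 mm above the table, while the bar is down
- quoin: steel quoin, a block 18 x 53 x 18 mm (x, y, z) with a round key hole on top; origin: centre of its underside
- wood_piece: wooden furniture piece, a flat bar 30 x 100 x 17 mm (x, y, z); origin: centre of its underside
- square_bin: fixed open wooden bin, square, 140 x 140 x 40 mm outside, walls and floor 6 mm; for the quoin; origin: centre of its underside
- long_bin: fixed open wooden bin, oblong, 100 x 170 x 40 mm (x, y, z) outside, walls and floor 6 mm; for the wooden piece; origin: centre of its underside
- eraser: bystander: eraser 21 x 42 x 11 mm; origin: centre of its underside
- pencil: bystander: pencil, 158 mm long; origin: centre of its underside
- quoin_key: bystander: steel T-shaped quoin key 70 x 105 x 10 mm; origin: centre of its underside
- loupe: bystander: black magnifier, 40 mm across and 40 mm high; origin: centre of its underside
- whetstone: bystander: whetstone 34 x 74 x 12 mm; origin: centre of its underside

How it is judged:
By the outcome, as a careful person would: the job done as asked, in the order asked, and still so for the second after the job is handed in, while the arm keeps its last pose, push and grip.
It also fails if it takes over 64 s, if anything falls off the work surface, if the arm or the gripper's body presses on something with over 40 N, if the wrist force passes 120 N, or if a joint passes its speed limit or range.

## Robot

A 6-joint arm with a two-finger parallel gripper is mounted at the origin on a cart in front of the work surface, level with it; the furniture and walls round the work are solid. World frame = base frame: x ahead of the robot, y to its left, z up, the work surface at z = 0. Lengths are in m, angles in rad, forces in N, time in s.
With the tool pointing down it reaches from about 0.35 to 0.975 m from the base axis. Payload 4.9 kg.
Tool frame: the origin (TCP) lies midway between the tips of the shut fingers; the grasp point (between the pads) lies 19 mm behind it; z points along the fingers, y is the line along which they close (so a half turn about z gives the same grasp; the last joint's range is limited). The gripper opens to 85 mm and grips with 20 to 120 N. Pads are 22 mm wide; open, the fingers measure 114 mm over their backs; the gripper's body (76 mm by 85 mm) begins 54 mm behind the grasp point. The pads swing forward as they close: fully open they stand 13 mm farther back than shut.
Start: joints at [1.118, 0.053, 1.613, -0, 1.476, -0.119], TCP at [0.205, 0.59, 0.231] pointing down, gripper open.
Joint ranges: [-3.01, 3.01], [-1.01, 2.22], [0.06, 2.58], [-1.02, 4.17], [0.09, 2.62], [-3.14, 3.14]. Speed limits (rad/s): [2.57, 2.57, 3.14, 3.14, 3.14, 3.14].

## Interface

Orientations are given as a unit quaternion [w, x, y, z].
In Python, from workcell import state, camera, calibration, order gives the robot as it stands.
- The arm moves only by the shell command python3 -m crank 'ROWS' [FORCE]. ROWS is JSON, a list that holds one entry, the list of rows, each a list of 5 numbers: the closure, from 0 (fully open) to 1 (shut), then the shift along the world's x, y, z in mm, then the turn about the world's z in rad. In form: [[[jaw, tx, ty, tz, yaw], ...]]. A call has 1 to 5 rows; each row is the pose to reach, as a shift and turn from the pose commanded when the call began; what a row does not reach only later rows make up. A row lasts 1/12 s, in which the tool goes at most 41.7 mm and 7.16 degrees, less where a joint would pass 70% of its speed; a pose out of reach is approached as far as the arm can. A call with a gripper value outside its range is refused whole. The fingers move at their own pace and stop on an object; FORCE is the grip in N (left out, the last holds). Time passes only in rows, so rows that repeat a pose let the fingers close. It gives the time, the measured TCP pose, the force, the opening and the grip force at its end, in the units of the state.
- state(): the state, without advancing time (a new reading comes with each control period).
- camera(name): name is "side" or "top"; returns (picture, depth): 480x640x3 uint8, red, green, blue; 480x640 float32, m along the optical axis (not along the pixel's ray), 0 where there is no reading.
- calibration(name): a dict with "fov_y" (degrees; the focal length in pixels is half the picture's height over the tangent of half this angle, whatever the lens; pixels are square), "cx", "cy" (the principal point, pixels), "T" (4x4, takes a point from camera to world coordinates). Camera axes: x right, y up, looking along -z (the intrinsics and any distortion apply to the point x, -y, -z); pixel columns grow to the right and rows downward; lengths in m; the calibration is good to about 2 mm. A picture is of the moment at which its call begins. calibration takes no time and is no camera call.
- order.job_done(): hands the job in; it is judged then, once.
The state is a dict: "t": time; "joint_positions": joint angles; "qd": joint speeds; "effort": joint torques, N m; "tcp_pos": TCP position; "tool_rot": TCP orientation; "force": force on the tool from outside, world axes, zero at the start; "ft_torque": the same for the moment, N m; "finger_gap": finger opening in m; "finger_force": force on a finger pad.
Only numpy, scipy, OpenCV 4.12 (cv2) and the standard library are available. Lean on these libraries where they do the work, as an engineer would, in place of code of your own. Each camera call takes 0.05 s, during which the arm holds its last target. There are 200 camera calls.

## Working session

There is one attempt and no reset: what is moved stays moved. The work goes in short steps, Python scripts to look and compute and a shell command to move; the robot and the scene stay as the last step left them, time stands still between calls to the robot, and variables do not carry over. Pictures are saved under pics/ and viewed, at most 10 in all, crops included, and the job is handed in when it is done.

```bash
mkdir -p pics; ls; cat > h.py <<'E'
import numpy as np,cv2
from workcell import state,camera,calibration,order
def grab(n,tag):
    p,d=camera(n); cv2.imwrite(f'pics/{tag}.png',p[:,:,::-1]); np.save(f'pics/{tag}.npy',d); return p,d
def px(n,d,u,v,z=None):
    c=calibration(n); f=240/np.tan(np.radians(c['fov_y'])/2); T=np.array(c['T'])
    k=np.array(c.get('dist',c.get('distortion',[0,0,0,0,0])),float)
    K=np.array([[f,0,c['cx']],[0,f,c['cy']],[0,0,1.]])
    x,y=cv2.undistortPoints(np.array([[[u,v]]],float),K,k)[0,0]
    r=np.array([x,-y,-1.])
    if z is None: s=float(np.median(d[v-1:v+2,u-1:u+2]))
    else: s=(z-T[2,3])/(T[:3,:3]@r)[2]
    return T[:3,:3]@(r*s)+T[:3,3]
E
python3 - <<'E'
from h import *
for n in('top','side'):
    c=calibration(n);print(n,{k:np.round(v,4).tolist() if not isinstance(v,(str,dict)) else v for k,v in c.items()})
    grab(n,n+'0')
print(state())
E
```

```text
pics
top {'fov_y': 43.1671, 'cx': 323.9913, 'cy': 244.791, 'T': [[-0.0293, 0.9969, -0.0735, 0.4559], [-0.9996, -0.0292, 0.0023, -0.0257], [0.0001, 0.0735, 0.9973, 1.3494], [0.0, 0.0, 0.0, 1.0]]}
side {'fov_y': 47.1952, 'cx': 330.2787, 'cy': 229.208, 'T': [[0.8252, 0.3439, -0.4481, -0.1631], [-0.5648, 0.5089, -0.6496, -1.0392], [0.0046, 0.7891, 0.6142, 1.0294], [0.0, 0.0, 0.0, 1.0]]}
{'t': 0.1, 'joint_positions': array([ 1.11799699e+00,  5.33007471e-02,  1.61421550e+00,  1.16584563e-05,
        1.47603839e+00, -1.18983956e-01]), 'qd': array([-5.66669641e-04, -7.18037466e-04, -2.45733874e-03,  6.35377099e-06,
        1.35013006e-03, -7.96097218e-04]), 'effort': array([ 1.38012783e-04, -3.94907105e+01, -3.71361351e+01, -7.80937648e-05,
        3.99779718e-03, -1.08001527e-05]), 'tcp_pos': array([0.20450445, 0.5899614 , 0.23014471]), 'tool_rot': array([-2.82218816e-04,  1.66134283e-01,  9.86102651e-01, -9.39535290e-04]), 'force': array([ 0.51945966, -0.59429632, -0.56293554]), 'ft_torque': array([-0.02877587, -0.00327826,  0.00472225]), 'finger_force': 0.0, 'finger_gap': 0.08546217700933526}
```

View pics/top0.png

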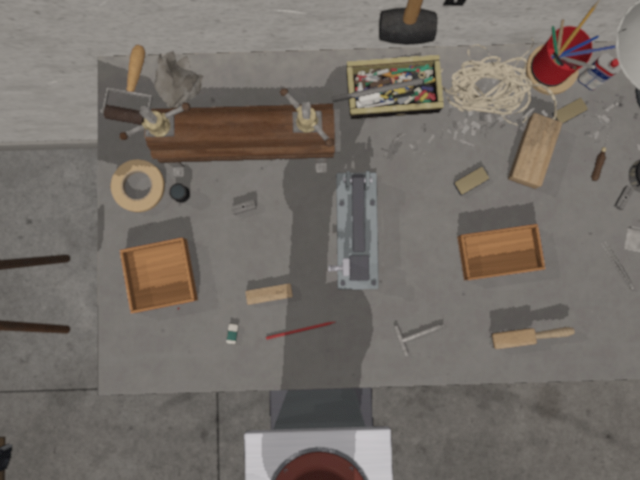

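View pics/side0.png

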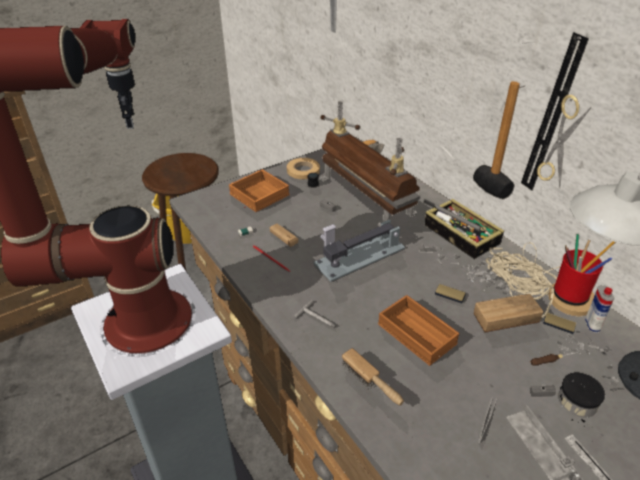

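```bash
python3 - <<'E'
from h import *
p=cv2.imread('pics/top0.png')
cv2.imwrite('pics/c1.png',cv2.resize(p[170:310,220:400],None,fx=4.2,fy=4.2,interpolation=cv2.INTER_CUBIC))
d=np.load('pics/top0.npy')
for nm,u,v in [('table',210,280),('quoin',240,209),('wood',268,295),('sqfloor',158,275),('longfloor',500,252),('plate',343,200),('barhead',358,268),('loupe',179,192)]:
    print(nm,np.round(px('top',d,u,v),4))
for nm,pts in dict(sq=[(122,250),(185,240),(194,300),(131,309)],lg=[(460,235),(538,226),(543,268),(466,279)]).items():
    P=[px('top',d,u,v,0.04) for u,v in pts];print(nm,np.round(P,4)[:,:2].tolist(),np.mean(P,0).round(4))
E
```

```text
table [ 0.4844  0.2268 -0.0016]
quoin [0.6387 0.1545 0.0177]
wood [0.4475 0.097  0.0166]
sqfloor [0.4987 0.3408 0.0037]
longfloor [ 0.5273 -0.4182  0.0075]
plate [ 0.6533 -0.074   0.0097]
barhead [ 0.499  -0.0988  0.0708]
loupe [0.6772 0.284  0.0381]
sq [[0.5538, 0.4083], [0.5716, 0.2718], [0.4416, 0.2541], [0.4263, 0.3896]] [0.4983 0.3309 0.04  ]
lg [[0.565, -0.3239], [0.5796, -0.4939], [0.4883, -0.4997], [0.4695, -0.3325]] [ 0.5256 -0.4125  0.04  ]
```

View pics/c1.png

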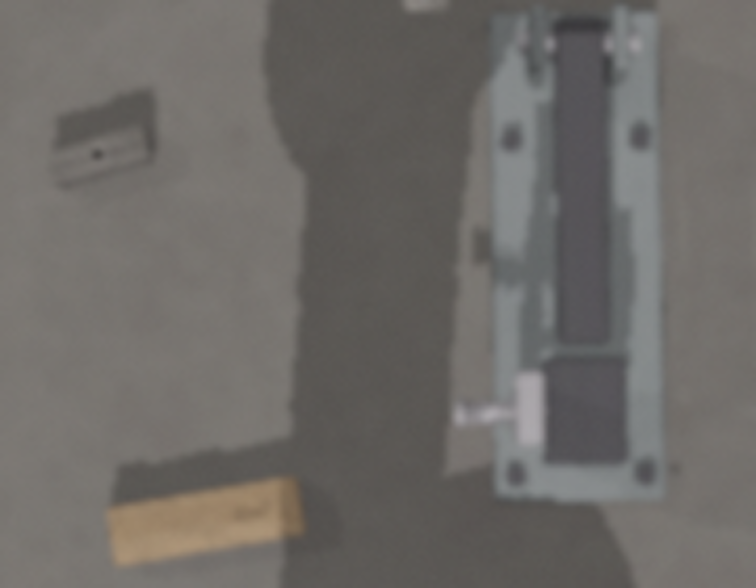

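```bash
python3 - <<'E'
from h import *
d=np.load('pics/top0.npy')
def C(x,y,z): return px('top',d,220+x/4.2,170+y/4.2,z)
print('quoin',[np.round(C(*q,.018),4)[:2].tolist() for q in [(100,157),(53,157),(150,130),(155,155),(60,186)]])
print('wood',[np.round(C(*q,.017),4)[:2].tolist() for q in [(205,522),(107,512),(292,478),(302,533),(115,566)]])
print('plate',[np.round(C(*q,.01),4)[:2].tolist() for q in [(492,15),(658,13),(663,500),(495,497)]])
print('lip',[np.round(C(*q,.122),4)[:2].tolist() for q in [(530,408),(515,372),(545,372),(545,446),(515,445)]])
print('head',[np.round(C(*q,.073),4)[:2].tolist() for q in [(545,360),(627,357),(627,464),(546,464)]])
# quoin / wood by depth
for nm,(u0,u1,v0,v1),h in [('quoin',(225,265,190,225),.018),('wood',(240,300,278,310),.017)]:
    P=np.array([px('top',d,u,v) for u in range(u0,u1) for v in range(v0,v1)])
    Q=P[(P[:,2]>h*.55)][:,:2].astype(np.float32); r=cv2.minAreaRect(Q*1000);print(nm,len(Q),Q.mean(0),r)
print('protr')
for u in range(326,360,2):print(u,np.round(px('top',d,u,268),3),np.round(px('top',d,u,264),3)[2])
p=cv2.imread('pics/side0.png')
cv2.imwrite('pics/c2.png',cv2.resize(p[210:290,300:420],None,fx=6,fy=6,interpolation=cv2.INTER_CUBIC))
E
```

```text
quoin [[0.6421, 0.146], [0.6428, 0.1707], [0.6556, 0.1194], [0.6423, 0.117], [0.6273, 0.1673]]
wood [[0.449, 0.0952], [0.4557, 0.1461], [0.4706, 0.0493], [0.4418, 0.0448], [0.4276, 0.1425]]
plate [[0.7131, -0.0628], [0.7116, -0.1511], [0.4534, -0.1445], [0.4576, -0.0565]]
lip [[0.4997, -0.0721], [0.5172, -0.0654], [0.5168, -0.0799], [0.4812, -0.0787], [0.4821, -0.0643]]
head [[0.5253, -0.0822], [0.5256, -0.1234], [0.472, -0.1215], [0.4732, -0.081]]
quoin 197 [0.64507926 0.1481716 ] ((645.6369018554688, 148.96888732910156), (18.72208023071289, 52.83028030395508), 14.467155456542969)Traceback (most recent call last):
  File "<stdin>", line 11, in <module>
  File "h.py", line 6, in px
    c=calibration(n); f=240/np.tan(np.radians(c['fov_y'])/2); T=np.array(c['T'])
ValueError: time passes only in moves, steps and waits
```

```bash
sed -i 's/^def grab/import functools\ncalibration=functools.lru_cache(calibration)\ndef grab/' h.py; python3 - <<'E'
from h import *
d=np.load('pics/top0.npy')
def reg(nm,b,lo,hi):
    u0,u1,v0,v1=b
    P=np.array([px('top',d,u,v) for u in range(u0,u1) for v in range(v0,v1)])
    Q=P[(P[:,2]>lo)&(P[:,2]<hi)][:,:2].astype(np.float32); r=cv2.minAreaRect(Q*1000);print(nm,len(Q),Q.mean(0),np.round(r[0],1),np.round(r[1],1),round(r[2],1))
reg('quoin',(225,265,190,225),.01,.03);reg('wood',(240,300,278,310),.009,.03)
reg('plate',(325,390,160,300),.005,.015);reg('lip',(325,390,240,300),.1,.2);reg('head',(325,390,240,300),.065,.085);reg('bar',(325,390,190,245),.04,.085)
reg('sq',(110,205,230,320),.03,.05);reg('lg',(450,555,217,290),.03,.05)
for u in range(326,352,2):print(u,np.round(px('top',d,u,268),3),np.round(px('top',d,u,264),3)[2])
p=cv2.imread('pics/side0.png')
cv2.imwrite('pics/c2.png',cv2.resize(p[210:290,300:420],None,fx=6,fy=6,interpolation=cv2.INTER_CUBIC))
E
```

```text
quoin 197 [0.64507926 0.1481716 ] [645.6 149. ] [18.7 52.8] 14.5
wood 623 [0.4511365  0.09702104] [451.1  97.4] [ 30.  100.3] 8.1
plate 2841 [ 0.5818543  -0.10116359] [599.1 -92.5] [286.8 111.1] 0.2
lip 122 [ 0.50109303 -0.06975884] [501.1 -69.8] [12.2 34.4] 88.3
head 709 [ 0.5099773  -0.09476952] [517.8 -78.4] [84.5 82.7] 88.3
bar 676 [ 0.60645854 -0.10174497] [ 608.3 -102.1] [ 25.9 117.4] 89.1
sq 832 [0.49964496 0.336877  ] [498.9 336.5] [140.4 142.1] 9.7
lg 764 [ 0.5282011 -0.4152931] [ 527.4 -414.1] [100.  172.6] 6.4
326 [ 0.503 -0.032 -0.001] 0.0
328 [ 0.501 -0.036  0.074] 0.003
330 [ 0.501 -0.04   0.072] 0.001
332 [ 0.501 -0.044  0.071] -0.002
334 [ 0.5   -0.048  0.072] -0.0
336 [ 0.5   -0.052  0.072] 0.004
338 [ 0.5   -0.057  0.071] 0.013
340 [ 0.5   -0.061  0.071] 0.012
342 [ 0.498 -0.064  0.12 ] 0.12
344 [ 0.498 -0.068  0.121] 0.121
346 [ 0.498 -0.072  0.122] 0.121
348 [ 0.498 -0.076  0.12 ] 0.121
350 [ 0.499 -0.082  0.071] 0.071
```

View pics/c2.png

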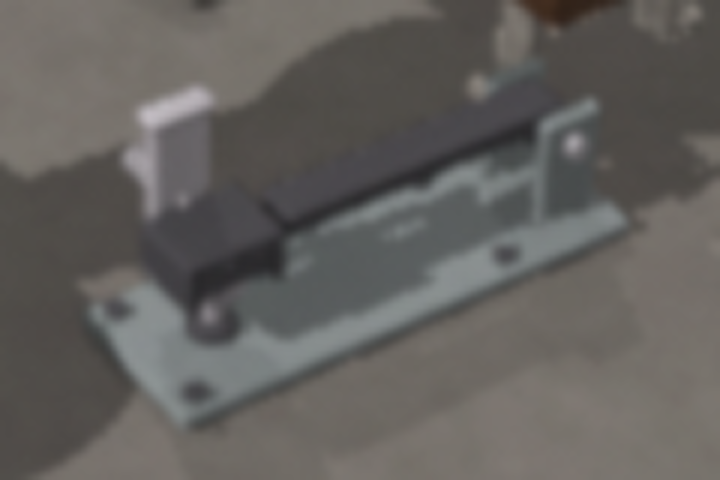

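```bash
python3 -m crank '[[[0,29,-29,0,-0.066],[0,58,-58,0,-0.132],[0,87,-87,0,-0.198],[0,116,-116,0,-0.264],[0,145,-145,0,-0.33]]]' 60
python3 -m crank '[[[0,29,-29,0,-0.066],[0,58,-58,0,-0.132],[0,87,-87,0,-0.198],[0,116,-116,0,-0.264],[0,145,-145,0,-0.33]]]'
python3 -m crank '[[[0,29,-29,0,-0.066],[0,58,-58,0,-0.132],[0,87,-87,0,-0.198],[0,116,-116,0,-0.264],[0,145,-145,-10,-0.324]]]'
python3 -m crank '[[[0,3,-3,-30,0],[0,6,-6,-60,0],[0,6,-6,-90,0],[0,6,-6,-120,0],[0,6,-6,-120,0]]]'
```

```text
t: 0.52
tcp_pos: [0.3504, 0.4438, 0.2308]
tool_rot: [-0.0, 0.327, 0.945, -0.0]
force: [0.8, 0.9, 0.1]
finger_gap: 0.0855
finger_force: 0.0
t: 0.93
tcp_pos: [0.4956, 0.2987, 0.2308]
tool_rot: [-0.0, 0.478, 0.878, -0.0]
force: [-0.2, 1.0, -0.1]
finger_gap: 0.0852
finger_force: 0.0
t: 1.35
tcp_pos: [0.6415, 0.1542, 0.2232]
tool_rot: [0.001, 0.614, 0.79, 0.001]
force: [1.3, -0.5, 1.5]
finger_gap: 0.0855
finger_force: 0.0
t: 1.77
tcp_pos: [0.64, 0.1489, 0.0925]
tool_rot: [-0.005, 0.612, 0.79, -0.005]
force: [-1.7, -0.7, -1.2]
finger_gap: 0.0855
finger_force: 0.0
```

```bash
python3 -m crank '[[[0.3,0,0,-20,0],[0.4,0,0,-40,0],[0.4,0,0,-60,0],[0.4,0,0,-60,0],[0.4,0,0,-60,0]]]'; python3 -c "
from h import *
s=state();print(s['tcp_pos'],s['tool_rot'],s['joint_positions'])"
```

```text
t: 2.18
tcp_pos: [0.6449, 0.1499, 0.0415]
tool_rot: [-0.001, 0.612, 0.791, -0.001]
force: [0.3, -0.8, -0.0]
finger_gap: 0.0511
finger_force: 0.0
[0.64488355 0.14992503 0.04147038] [-5.76505523e-04  6.12169828e-01  7.90725890e-01 -5.80208151e-04] [ 1.16129014e-01  3.14589690e-01  1.65021561e+00 -2.41970967e-05
  1.17842305e+00 -1.37053962e-01]
```

```bash
python3 -m crank '[[[0.4,0,-1,-18,0],[0.4,0,-1,-30,0],[0.4,0,-1,-35,0],[0.4,0,-1,-35,0],[0.9,0,-1,-35,0]]]'; python3 -m crank '[[[1,0,0,0,0],[1,0,0,0,0],[1,0,0,0,0],[1,0,0,0,0],[1,0,0,0,0]]]'
```

```text
t: 2.6
tcp_pos: [0.6456, 0.149, 0.0069]
tool_rot: [0.0, 0.612, 0.791, 0.0]
force: [0.3, 0.5, -1.0]
finger_gap: 0.0405
finger_force: 0.0
t: 3.02
tcp_pos: [0.6464, 0.149, 0.0079]
tool_rot: [0.001, 0.612, 0.791, 0.001]
force: [-0.9, 0.1, 5.8]
finger_gap: 0.0162
finger_force: 60.9
```

```bash
python3 -m crank '[[[1,0,0,20,0],[1,0,0,50,0],[1,0,0,90,0],[1,0,0,100,0],[1,0,0,100,0]]]'; python3 -m crank '[[[1,-25,31,0,-0.02],[1,-50,62,0,-0.04],[1,-74,94,0,-0.06],[1,-99,125,0,-0.08],[1,-124,156,0,-0.084]]]'; python3 -m crank '[[[1,-23,31,0,0],[1,-23,31,-20,0],[1,-23,31,-40,0],[1,-23,31,-40,0],[1,-23,31,-40,0]]]'
python3 - <<'E'
from h import *
p,d=grab('side','s1');s=state();print(s['tcp_pos'])
cv2.imwrite('pics/c3.png',cv2.resize(p[130:260,180:330,::-1],None,fx=4,fy=4,interpolation=cv2.INTER_CUBIC))
E
```

```text
t: 3.43
tcp_pos: [0.6484, 0.1492, 0.1116]
tool_rot: [0.003, 0.612, 0.791, 0.003]
force: [1.0, -0.2, -0.5]
finger_gap: 0.0158
finger_force: 60.3
t: 3.85
tcp_pos: [0.5186, 0.3053, 0.1035]
tool_rot: [-0.001, 0.645, 0.764, -0.002]
force: [0.8, 0.4, -0.4]
finger_gap: 0.016
finger_force: 60.3
t: 4.27
tcp_pos: [0.4959, 0.3348, 0.0629]
tool_rot: [-0.001, 0.645, 0.764, -0.003]
force: [-0.7, -0.3, -1.3]
finger_gap: 0.0164
finger_force: 60.3
[0.49749078 0.33517458 0.06484661]
```

View pics/c3.png

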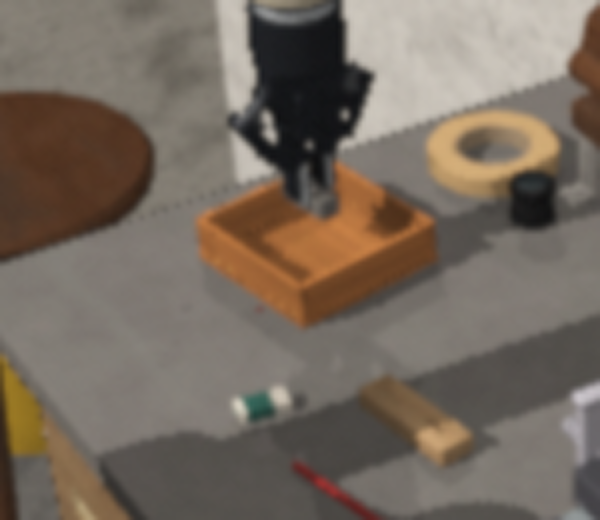

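```bash
python3 -m crank '[[[1,0,0,-20,0],[1,0,0,-40,0],[1,0,0,-48,0],[1,0,0,-48,0],[0.5,0,0,-48,0]]]'; python3 -m crank '[[[0.5,0,0,0,0],[0.5,0,0,0,0],[0.5,0,0,30,0],[0.5,0,0,60,0],[0.5,0,0,90,0]]]' 
python3 -m crank '[[[0.4,-8,-40,0,-0.028],[0.35,-16,-80,0,-0.028],[0.35,-24,-120,0,-0.028],[0.35,-32,-160,0,-0.028],[0.35,-40,-200,0,-0.028]]]'
python3 -m crank '[[[0.35,-6,-38,0,0],[0.35,-6,-38,-30,0],[0.35,-6,-38,-50,0],[0.35,-6,-38,-50,0],[0.35,-6,-38,-50,0]]]'
python3 - <<'E'
from h import *
s=state();print(s['tcp_pos'],s['tool_rot'])
p,d=grab('side','s2')
cv2.imwrite('pics/c4.png',cv2.resize(p[150:270,200:350,::-1],None,fx=4,fy=4,interpolation=cv2.INTER_CUBIC))
E
```

```text
t: 4.73
tcp_pos: [0.4989, 0.3357, 0.0189]
tool_rot: [0.0, 0.645, 0.764, 0.0]
force: [0.0, 0.0, 0.4]
finger_gap: 0.0271
finger_force: 0.0
t: 5.15
tcp_pos: [0.4984, 0.3359, 0.1102]
tool_rot: [0.0, 0.645, 0.764, 0.0]
force: [0.6, 0.1, -0.6]
finger_gap: 0.0429
finger_force: 0.0
t: 5.57
tcp_pos: [0.4585, 0.1345, 0.1099]
tool_rot: [0.001, 0.655, 0.755, 0.001]
force: [1.0, -0.5, -0.0]
finger_gap: 0.0554
finger_force: 0.0
t: 5.98
tcp_pos: [0.452, 0.0977, 0.0585]
tool_rot: [-0.0, 0.656, 0.755, -0.0]
force: [0.4, 0.4, 0.6]
finger_gap: 0.0558
finger_force: 0.0
[0.45201125 0.09774919 0.05853931] [-3.79226122e-04  6.55647615e-01  7.55066850e-01 -3.36267853e-04]
```

View pics/c4.png

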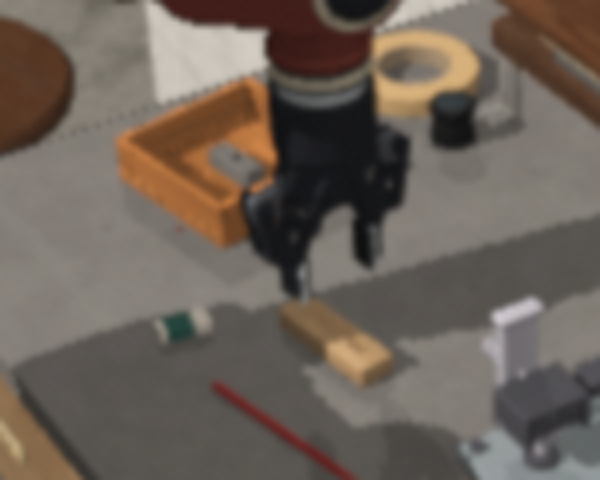

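```bash
python3 -m crank '[[[0.35,0,0,-25,0],[0.35,0,0,-43,0],[0.35,0,0,-51,0],[0.35,0,0,-51,0],[0.9,0,0,-51,0]]]'; python3 -m crank '[[[1,0,0,0,0],[1,0,0,0,0],[1,0,0,0,0],[1,0,0,0,0],[1,0,0,0,0]]]'; python3 -m crank '[[[1,0,0,25,0],[1,0,0,60,0],[1,0,0,100,0],[1,0,0,140,0],[1,0,0,170,0]]]'
```

```text
t: 6.45
tcp_pos: [0.4533, 0.0983, 0.0085]
tool_rot: [0.0, 0.655, 0.755, 0.0]
force: [0.3, -0.1, -0.3]
finger_gap: 0.0446
finger_force: 0.0
t: 6.87
tcp_pos: [0.4542, 0.0981, 0.0095]
tool_rot: [0.001, 0.656, 0.755, 0.001]
force: [-0.7, 0.6, 7.0]
finger_gap: 0.0278
finger_force: 59.9
t: 7.28
tcp_pos: [0.4532, 0.0979, 0.1815]
tool_rot: [0.002, 0.656, 0.755, 0.002]
force: [1.1, -0.4, 0.4]
finger_gap: 0.0281
finger_force: 59.4
```

```bash
python3 -m crank '[[[1,6,-40,0,-0.01],[1,12,-80,0,-0.02],[1,18,-120,0,-0.03],[1,24,-160,0,-0.03],[1,30,-200,0,-0.03]]]'; python3 -m crank '[[[1,6,-40,0,0],[1,12,-80,0,0],[1,18,-120,0,0],[1,24,-160,0,0],[1,30,-200,0,0]]]';python3 -m crank '[[[1,5,-40,0,0],[1,10,-80,0,0],[1,15,-112,-20,0],[1,15,-112,-60,0],[1,15,-112,-100,0]]]';python3 -m crank '[[[1,0,0,-20,0],[1,0,0,-40,0],[1,0,0,-40,0],[1,0,0,-40,0]]]'
python3 -c "
from h import *
s=state();print(s['tcp_pos'],s['tool_rot'])"
```

```text
t: 7.7
tcp_pos: [0.4824, -0.104, 0.1781]
tool_rot: [0.001, 0.667, 0.745, 0.0]
force: [0.7, -0.8, 1.3]
finger_gap: 0.0277
finger_force: 59.4
t: 8.12
tcp_pos: [0.5122, -0.3043, 0.1777]
tool_rot: [0.0, 0.667, 0.745, 0.0]
force: [1.8, 1.3, -0.2]
finger_gap: 0.0279
finger_force: 59.4
t: 8.53
tcp_pos: [0.5286, -0.418, 0.0791]
tool_rot: [0.003, 0.668, 0.744, -0.0]
force: [0.2, 0.2, -1.4]
finger_gap: 0.0277
finger_force: 59.4
t: 8.87
tcp_pos: [0.5266, -0.4134, 0.0362]
tool_rot: [-0.001, 0.667, 0.745, 0.0]
force: [0.1, -0.7, 0.3]
finger_gap: 0.0278
finger_force: 59.4
[ 0.52657183 -0.41342799  0.03622577] [-1.47616947e-03  6.66820144e-01  7.45217226e-01  5.18337797e-05]
```

```bash
python3 -m crank '[[[1,0,0,-14,0],[1,0,0,-18,0],[1,0,0,-18,0],[0.55,0,0,-18,0],[0.55,0,0,-18,0]]]'; python3 -m crank '[[[0.55,0,0,0,0],[0.55,0,0,40,0],[0.55,0,0,80,0],[0.55,0,0,120,0],[0.55,0,0,160,0]]]';python3 -m crank '[[[0.3,-2,29,0,0.12],[0.3,-5,58,0,0.24],[0.3,-7,87,0,0.36],[0.3,-9,115,0,0.48],[0.3,-11,144,0,0.6]]]'
python3 - <<'E'
from h import *
s=state();print(s['tcp_pos'],s['tool_rot'])
p,d=grab('side','s3');p2,d=grab('top','t3')
a=cv2.resize(p[260:380,360:480,::-1],None,fx=3,fy=3,interpolation=cv2.INTER_CUBIC)
b=cv2.resize(p2[200:320,440:560,::-1],None,fx=3,fy=3,interpolation=cv2.INTER_CUBIC)
cv2.imwrite('pics/c5.png',np.hstack([a,b]))
E
```

```text
t: 9.28
tcp_pos: [0.5279, -0.4145, 0.0204]
tool_rot: [0.001, 0.667, 0.745, -0.0]
force: [-0.5, -0.2, 1.1]
finger_gap: 0.0381
finger_force: 0.0
t: 9.7
tcp_pos: [0.5273, -0.414, 0.1817]
tool_rot: [0.0, 0.667, 0.745, 0.0]
force: [0.7, -1.3, 0.1]
finger_gap: 0.0386
finger_force: 0.0
t: 10.12
tcp_pos: [0.5163, -0.2691, 0.1802]
tool_rot: [0.001, 0.414, 0.91, -0.0]
force: [0.5, -0.1, -0.4]
finger_gap: 0.0598
finger_force: 0.0
[ 0.5162887  -0.2691108   0.18023158] [ 6.92242176e-04  4.14281703e-01  9.10148438e-01 -1.09072774e-04]
```

View pics/c5.png

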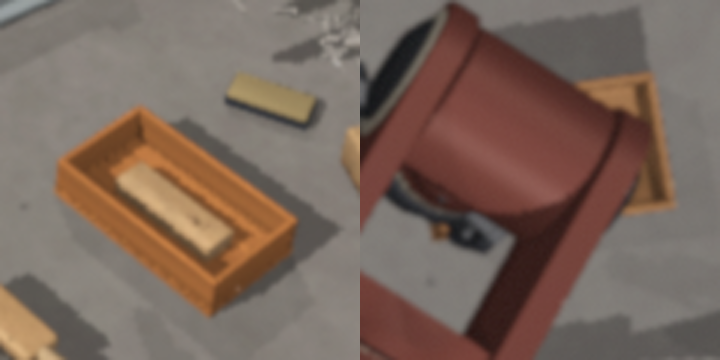

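```bash
python3 -m crank '[[[0.3,-2,29,0,0.12],[0.3,-5,58,0,0.24],[0.3,-7,87,0,0.36],[0.3,-9,115,0,0.48],[0.3,-11,144,0,0.6]]]';python3 -m crank '[[[0.3,-3,29,0,0.12],[0.3,-5,55,0,0.234],[0.3,-5,55,-20,0.234],[0.3,-5,55,-30,0.234],[0.3,-5,55,-30,0.234]]]'
python3 - <<'E'
from h import *
s=state();print(s['tcp_pos'],s['tool_rot'],s['joint_positions'])
p,d=grab('side','s4')
cv2.imwrite('pics/c6.png',cv2.resize(p[180:290,290:420,::-1],None,fx=5,fy=5,interpolation=cv2.INTER_CUBIC))
E
```

```text
t: 10.63
tcp_pos: [0.5055, -0.1257, 0.1801]
tool_rot: [0.001, 0.128, 0.992, -0.0]
force: [0.7, 0.5, 0.3]
finger_gap: 0.0599
finger_force: 0.0
t: 11.05
tcp_pos: [0.4988, -0.0709, 0.1468]
tool_rot: [-0.002, 0.013, 1.0, 0.0]
force: [-0.3, 0.5, -0.1]
finger_gap: 0.0598
finger_force: 0.0
[ 0.49881078 -0.0709404   0.14681608] [-2.26926127e-03  1.33695970e-02  9.99907952e-01  4.38389371e-04] [-2.88861973e-01 -1.70913938e-01  1.97109984e+00 -4.00939474e-04
  1.34601266e+00 -1.83282797e+00]
```

View pics/c6.png

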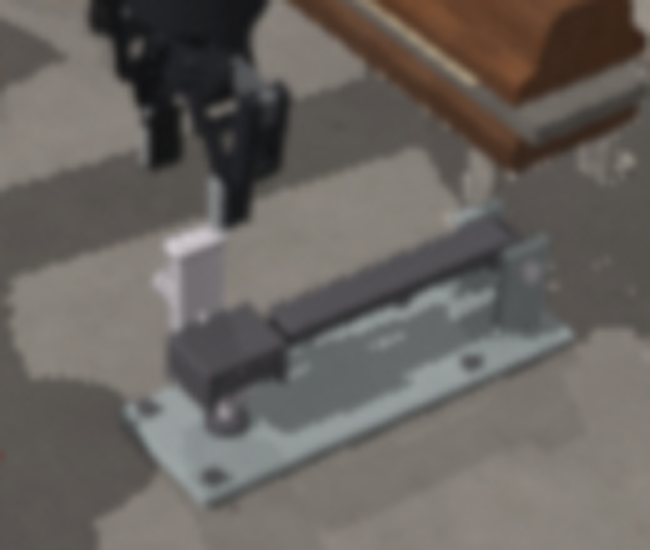

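```bash
python3 -m crank '[[[0.3,0,0,-25,0],[0.4,0,0,-50,0],[0.5,0,0,-66,0],[0.5,0,0,-66,0],[0.5,0,0,-66,0]]]'
```

```text
t: 11.52
tcp_pos: [0.5003, -0.0719, 0.0834]
tool_rot: [-0.001, 0.014, 1.0, 0.0]
force: [-0.4, 0.7, 0.4]
finger_gap: 0.0427
finger_force: 0.0
```

```bash
python3 -m crank '[[[0.8,0,1,0,0],[1,0,1,0,0],[1,0,1,0,0],[1,0,1,0,0],[1,0,1,0,0]]]' 80;  python3 -m crank '[[[1,0,0,0,0],[1,0,0,0,0]]]'
```

```text
t: 11.93
tcp_pos: [0.5019, -0.0696, 0.0856]
tool_rot: [0.002, 0.013, 1.0, 0.0]
force: [-1.3, 6.2, 6.2]
finger_gap: 0.0125
finger_force: 77.9
t: 12.1
tcp_pos: [0.5019, -0.0696, 0.0856]
tool_rot: [0.002, 0.013, 1.0, 0.0]
force: [-0.4, 5.4, 5.9]
finger_gap: 0.0125
finger_force: 77.9
```

```bash
python3 -m crank '[[[0.7,0,0,0,0],[0.7,0,0,0,0],[0.7,0,0,-6,0],[0.7,0,0,-6,0],[0.7,0,0,-6,0]]]'; python3 -m crank '[[[1,0,0,0,0],[1,0,0,0,0],[1,0,0,0,0],[1,0,0,0,0],[1,0,0,0,0]]]'
```

```text
t: 12.52
tcp_pos: [0.4996, -0.0702, 0.0764]
tool_rot: [-0.001, 0.013, 1.0, 0.0]
force: [-0.1, 0.3, 0.8]
finger_gap: 0.0257
finger_force: 0.0
t: 12.93
tcp_pos: [0.5001, -0.0696, 0.0771]
tool_rot: [-0.0, 0.013, 1.0, 0.0]
force: [-0.0, 4.4, -2.0]
finger_gap: 0.0097
finger_force: 64.6
```

```bash
python3 -m crank '[[[1,0,4,0,0],[1,0,8,0,0],[1,0,12,0,0],[1,0,16,0,0],[1,0,19,0,0]]]'; python3 -m crank '[[[1,0,0,0,0],[1,0,0,0,0]]]'
```

```text
t: 13.35
tcp_pos: [0.5005, -0.0524, 0.0773]
tool_rot: [0.0, 0.013, 1.0, -0.002]
force: [1.6, -7.4, -4.4]
finger_gap: 0.0098
finger_force: 64.8
t: 13.52
tcp_pos: [0.5004, -0.0526, 0.0773]
tool_rot: [0.0, 0.013, 1.0, -0.002]
force: [1.9, -6.6, -4.6]
finger_gap: 0.0097
finger_force: 64.7
```

```bash
python3 -m crank '[[[1,0,1.5,0,0],[1,0,1.5,0,0],[1,1,1.5,6,0],[1,3,1.5,11,0],[1,3,1.5,11,0]]]'; python3 - <<'E'
from h import *
s=state();print(s['tcp_pos'],s['force'],s['ft_torque'])
E
```

```text
t: 13.93
tcp_pos: [0.5049, -0.0515, 0.0894]
tool_rot: [0.002, 0.013, 1.0, -0.002]
force: [5.9, -7.7, -5.8]
finger_gap: 0.0096
finger_force: 65.4
[ 0.50488271 -0.05154043  0.08939934] [ 5.85425718 -7.68157805 -5.78917833] [-0.82330918 -0.49375146  0.32684859]
```

```bash
python3 -m crank '[[[1,1.5,0,5,0],[1,3.5,0,11,0],[1,5.5,0,17,0],[1,7.5,0,22,0],[1,7.5,0,22,0]]]';python3 -m crank '[[[1,2.5,0,5,0],[1,5,0,11,0],[1,8,-0.5,17,0],[1,10.5,-0.5,22,0],[1,10.5,-0.5,22,0]]]';python3 -m crank '[[[1,0,0,0,0],[1,0,0,0,0],[1,0,0,0,0]]]'
python3 - <<'E'
from h import *
s=state();print(s['tcp_pos'],s['tool_rot'],s['force'],s['ft_torque'])
p,d=grab('side','s5')
cv2.imwrite('pics/c7.png',cv2.resize(p[170:290,290:420,::-1],None,fx=5,fy=5,interpolation=cv2.INTER_CUBIC))
E
```

```text
t: 14.35
tcp_pos: [0.5121, -0.0515, 0.1111]
tool_rot: [0.002, 0.013, 1.0, -0.002]
force: [6.7, -7.6, -8.6]
finger_gap: 0.0095
finger_force: 70.9
t: 14.77
tcp_pos: [0.5219, -0.0518, 0.1319]
tool_rot: [0.001, 0.013, 1.0, -0.002]
force: [5.9, -8.1, -11.6]
finger_gap: 0.0098
finger_force: 80.2
t: 15.02
tcp_pos: [0.5216, -0.0517, 0.1311]
tool_rot: [0.0, 0.013, 1.0, -0.002]
force: [6.1, -7.7, -10.0]
finger_gap: 0.0094
finger_force: 80.0
[ 0.52160295 -0.05172473  0.13114351] [ 4.42252634e-04  1.28831741e-02  9.99915130e-01 -1.88685284e-03] [ 6.09162525 -7.72834736 -9.95426587] [-0.77553393 -0.52584902  0.43724502]
```

View pics/c7.png

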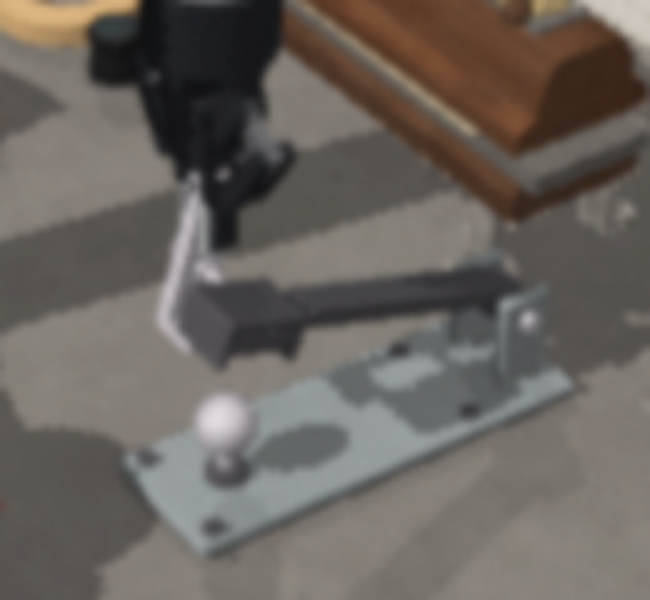

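```bash
python3 - <<'E'
from h import *
d=np.load('pics/s5.npy')
for u,v in [(334,228),(338,230),(342,230),(346,231),(360,229),(380,227)]: print(u,v,np.round(px('side',d,u,v),3))
E
python3 -m crank '[[[1,0,0,0,0],[1,0,0,0,0],[1,0,0,0,0],[1,0,0,0,0],[1,0,0,0,0]]]'
```

```text
334 228 [ 0.503 -0.09   0.131]
338 230 [ 0.508 -0.102  0.13 ]
342 230 [ 0.52  -0.105  0.126]
346 231 [ 0.528 -0.111  0.124]
360 229 [ 0.58  -0.106  0.105]
380 227 [ 0.649 -0.109  0.083]
t: 15.48
tcp_pos: [0.5216, -0.0518, 0.1312]
tool_rot: [0.0, 0.013, 1.0, -0.002]
force: [6.4, -7.7, -10.1]
finger_gap: 0.0098
finger_force: 80.0
```

Head top is at about 0.13 m, as expected for a socket lift of about 56 mm, and the hold is steady. Handing in.

```bash
python3 -c "
from workcell import order;print(order.job_done())"
```

```text
the job is handed in; nothing more can be done
None
```

The job is handed in: the quoin lies in the square bin, the wooden piece in the long bin, and the gripper still holds the unlatched bar with its socket about 56 mm above the ball.

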